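# Run the die carriage home and cam-lock it

### The job

Set up the feed slide: push the carriage with the heel die along its guide until it is fully home against the end stop; it jams if pushed off its centre line. Then turn the black knob clockwise until the cam's high point bears on the sprung lock bolt and the bolt stands fully out in the carriage's slot, and let go. Keep the carriage in its guide and leave the things round the slide where they are.

Things in the scene. Friction and masses are not known exactly. Their poses are not given: they have to be found in the camera images.
- fixture: the feed slide, fixed to the table: aluminium plate 12 mm thick (y -120 to 175 mm), two steel rails with tops at 24 mm. Origin on the table top. +y is the direction in which the carriage goes home, +x points from the guide to the cam. Guide centre line x = -45 mm, inner width 113 mm. Lock bolt along x at y = 115 mm in a steel guide 52 mm high; upright cam axis at x = 84, y = 115 mm.
- stop_mid (a point): middle of the end stop's face on the guide's centre line, 25 mm above the table (fixture x = -45, y = 150 mm). The stop is 120 mm wide and its top is 38 mm above the table. Axes as the fixture's. The carriage's front edge rests on this face when fully home.
- carriage: loose dark steel carriage, 0.6 to 1 kg, lying in the guide: runner 110 (x) x 70 (y) x 14 mm, 1.5 mm of play to each rail. Origin at the centre of the runner's underside, axes as the fixture's. Starts 80 to 125 mm short of the stop; fully home its origin is at y = 115 mm in the fixture's frame. A heel die (a ring, 31 mm high) is fixed on it, top 45 mm above the origin.
- push_mid (a point): middle of the carriage's push face, 37 mm above the table: the flat tail face (looking to -y, 47 mm behind the carriage's origin) of the push bar, which reaches over both rails: 150 mm wide, 12 mm thick, 27 to 47 mm above the table, with a bright steel band at its middle. Pushed here along +y it slides (3 to 10 N); pushed near the ends of the bar it skews and jams in the guide.
- slot_mouth (a point): mouth of the slot in the carriage's lug, 36 mm above the table when in the guide. The lug stands on the runner at its cam side (x = 36 to 55 mm from the carriage's origin, up to 38 mm); the slot is 22 mm wide, centred at the carriage's y = 0, 15 mm deep, open to +x and upward. The lock bolt enters here.
- knob_axis (a point): point on the cam's upright axis, 74 mm above the table, mid height of the round black ribbed knob (48 mm diameter, 54 to 92 mm above the table). It does not turn with the knob. The knob turns the cam below it, a pear-shaped steel disc (28 to 44 mm high, base radius 20 mm, nose reaching 34 mm). It turns past the high point without a stop, needs under 0.4 N m and stays where it is left.
- bolt_tip (a point): tip of the sprung lock bolt (14x14 mm), on its centre line, 36 mm above the table. The cam drives it along the fixture's -x against a spring (4 N rising to 11 N): tip at fixture x = 19 mm drawn back, 5 mm at the cam's high point. The nose starts turned away and reaches the high point after 1.75 to 3.1 rad clockwise (seen from above); the bolt moves in the last 1.2 rad, and springs back beyond it.
- sand_block: bystander: cork sanding block 60x90x30 mm beside the guide, origin under its centre
- tape_roll: bystander: black tape roll, 60 mm across, 19 mm high, lying beyond the end stop, origin under its centre
- round_die: bystander: steel ring die 40 mm across, 35 mm high, standing beyond the end stop, origin under its centre
- awl_tool: bystander: awl with an orange handle, 144 mm long, lying beyond the end stop

How it is judged:
By the outcome, as a careful person would: the job done as asked, in the order asked, and still so for the second after the job is handed in, with the robot touching nothing.
It also fails if it takes over 72 s, if anything falls off the work surface, if the arm or the gripper's body presses on something with over 40 N, if the wrist force passes 120 N, or if a joint passes its speed limit or range.

### The arm

A 7-joint arm with a two-finger parallel gripper is mounted at the origin on a cart in front of the work surface, level with it; the furniture and walls round the work are solid. World frame = base frame: x ahead of the robot, y to its left, z up, the work surface at z = 0. Lengths are in m, angles in rad, forces in N, time in s.
With the tool pointing down it reaches from about 0.4 to 0.85 m from the base axis. Payload 4.5 kg.
Tool frame: the origin (TCP) lies midway between the tips of the shut fingers; the grasp point (between the pads) lies 19 mm behind it; z points along the fingers, y is the line along which they close (so a half turn about z gives the same grasp; the last joint's range is limited). The gripper opens to 85 mm and grips with 20 to 120 N. Pads are 22 mm wide; open, the fingers measure 114 mm over their backs; the gripper's body (76 mm by 85 mm) begins 54 mm behind the grasp point. The pads swing forward as they close: fully open they stand 13 mm farther back than shut.
Start: joints at [1.363, 0.689, -0.195, 1.565, 0.157, 0.902, -0.215], TCP at [0.15, -0.607, 0.231] pointing down, gripper open.
Joint ranges: [-3.01, 3.01], [-0.46, 2.08], [-1.47, 1.51], [0.13, 2.56], [-1, 4.14], [0.04, 2.09], [-2.66, 2.66]. Speed limits (rad/s): [2.57, 2.57, 3.14, 3.14, 3.14, 3.14, 3.14].

### API

Orientations are given as a 3x3 rotation matrix whose columns are the frame's x, y, z axes.
In Python, from rig import manip, vision gives the robot as it stands.
- The arm moves only by the tool drive_tool, never from a script. Its argument "targets" is a list of rows, each an object with "xyz": the shift along the tool's x, y, z in cm, a list of three; "roll": the turn about the tool's z in rad; "claw": the opening, from 0 (shut) to 1 (fully open). A call has 1 to 5 rows; each row is the pose to reach, as a shift and turn from the pose commanded when the call began, along the tool's axes at that moment; what a row does not reach only later rows make up. A row lasts 1/10 s, in which the tool goes at most 50 mm and 8.59 degrees, less where a joint would pass 70% of its speed; a pose out of reach is approached as far as the arm can. A call with a gripper value outside its range is refused whole. The fingers move at their own pace and stop on an object; the grip force is fixed at half the most. Time passes only in rows, so rows that repeat a pose let the fingers close. It gives the time, the measured TCP pose, the force, the opening and the grip force at its end, in the units of the state.
- manip.observe(): the state, without advancing time (a new reading comes with each control period).
- vision.get_image(name): name is "scene" or "top" or "wrist"; returns the picture (480x640x3 uint8, red, green, blue); there is no depth.
- vision.calibration(name): a dict with "fx", "fy", "cx", "cy" (pixels), "dist_coeffs" ([k1, k2, p1, p2, k3] as OpenCV has them; the pictures are not rectified), "extrinsics" (4x4, takes a point from camera to world coordinates). Camera axes: x right, y down, z forward; pixel columns grow to the right and rows downward; lengths in m; the calibration is good to about 2 mm. A picture is of the moment at which its call begins: read the wrist's pose just before it. calibration takes no time and is no camera call; for the wrist camera it gives the pose at the moment of the call.
- manip.close_job(): hands the job in; it is judged then, once.
The state is a dict: "t": time; "q": joint angles; "dq": joint speeds; "tau": joint torques, N m; "ee_pos": TCP position; "tool_rot": TCP orientation; "ft_force": force on the tool from outside, world axes, zero at the start; "torque": the same for the moment, N m; "gripper_width": opening from 0.0 (shut) to 1.0 (fully open); "grasp_force": force on a finger pad.
Only numpy, scipy, OpenCV 4.12 (cv2) and the standard library are available. Lean on these libraries where they do the work, as an engineer would, in place of code of your own. Each camera call takes 0.05 s, during which the arm holds its last target. There are 200 camera calls.

## Working session

There is one attempt and no reset: what is moved stays moved. The work goes in short steps, Python scripts to look and compute and a tool call to move; the robot and the scene stay as the last step left them, time stands still between calls to the robot, and variables do not carry over. Pictures are saved under pics/ and viewed, at most 10 in all, crops included, and the job is handed in when it is done.

Besides the shell and the picture viewer there is one more tool, called in YAML: its name, and indented under it one key for each argument. drive_tool: Moves the arm, as the interface text tells. Its arguments: {"type":"object","properties":{"targets":{"type":"array"}},"required":["targets"]}

```bash
mkdir -p pics; ls; python3 - <<'E'
from rig import manip, vision
import cv2, numpy as np
s=manip.observe(); print(s['t'],np.round(s['ee_pos'],4),np.round(s['tool_rot'],3).tolist(),s['ft_force'],s['gripper_width'])
for n in("scene","top"):
    im=vision.get_image(n); cv2.imwrite(f"pics/{n}0.png",im[:,:,::-1])
    c=vision.calibration(n); print(n,c['fx'],c['fy'],c['cx'],c['cy'],c['dist_coeffs'],np.round(c['extrinsics'],3).tolist())
E
```

```text
pics
0.0 [ 0.1494 -0.6062  0.2305] [[0.971, 0.24, -0.001], [0.24, -0.971, 0.002], [-0.0, -0.002, -1.0]] [-0.78840001 -0.37882702 -0.12490043] 0.9958833516150486
scene 579.0666719294971 579.0666719294971 314.5512183859357 243.11025046122907 [-0.11310315  0.          0.          0.          0.        ] [[-0.827, -0.296, 0.478, 0.106], [-0.562, 0.411, -0.718, 0.85], [0.016, -0.862, -0.506, 0.536], [0.0, 0.0, 0.0, 1.0]]
top 500.62747256992185 500.62747256992185 320.1788123746317 241.07750913758542 [-0.07965983  0.          0.          0.          0.        ] [[-0.012, -0.997, 0.077, 0.479], [-0.999, 0.01, -0.036, 0.221], [0.035, -0.077, -0.996, 0.985], [0.0, 0.0, 0.0, 1.0]]
```

View pics/top0.png

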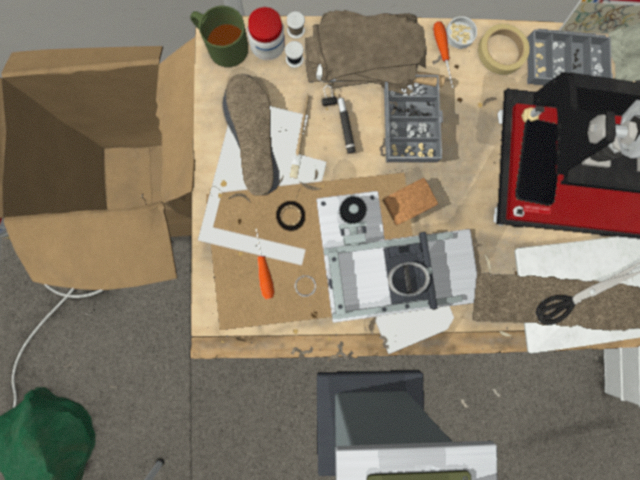

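View pics/scene0.png

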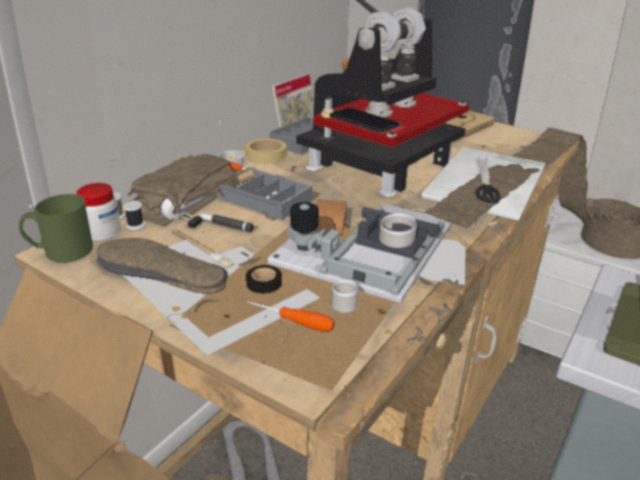

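The top view shows the knob at about (353,209), the carriage with its die ring at (408,279), the push bar from (424,235) to (432,307), and the end stop near column 335. Home is to the image's left. Next I'll enlarge this area.

```bash
python3 - <<'E'
import cv2
im=cv2.imread("pics/top0.png")[180:330,300:490]
cv2.imwrite("pics/crop.png",cv2.resize(im,None,fx=4,fy=4,interpolation=cv2.INTER_CUBIC))
E
cat > h.py <<'E'
from rig import manip, vision
import cv2, numpy as np
def cal(n):
    c=vision.calibration(n)
    return np.array([[c['fx'],0,c['cx']],[0,c['fy'],c['cy']],[0,0,1]]),np.array(c['dist_coeffs']),np.array(c['extrinsics'])
def ray(c,uv,z):
    K,d,E=c
    p=cv2.undistortPoints(np.array([[uv]],float),K,d)[0,0]
    r=E[:3,:3]@np.array([p[0],p[1],1]); o=E[:3,3]
    return o+r*(z-o[2])/r[2]
def proj(c,P):
    K,d,E=c; R=E[:3,:3].T
    return cv2.projectPoints(np.atleast_2d(P).astype(float),cv2.Rodrigues(R)[0],-R@E[:3,3],K,d)[0][:,0]
E
```

```text
(no output)
```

View pics/crop.png

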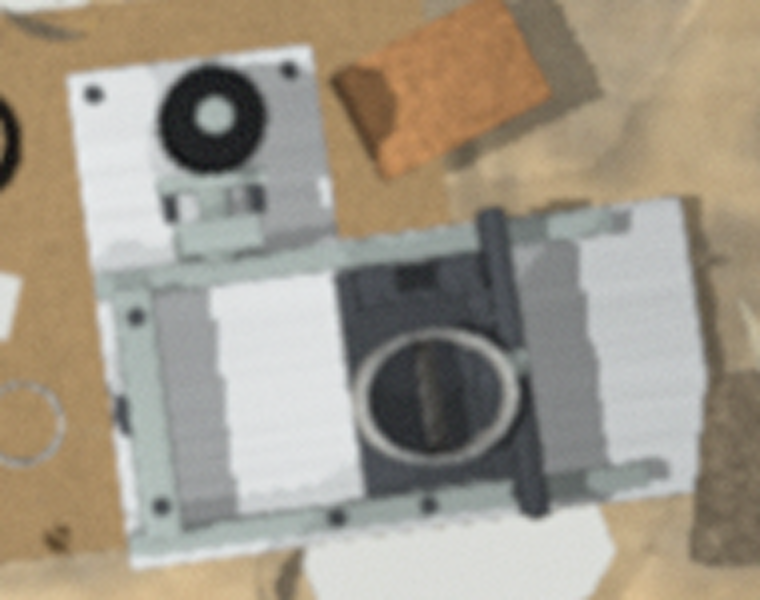

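The crop shows the knob at image (353.2,209.2), the bar ends at (422.5,233) and (434,307.5), the bright band at (430,270), and the stop's inner edge from (338.5,252.5) to (345.5,312). The nose is not visible.

```bash
python3 - <<'E'
from h import *
c=cal("top")
I=lambda x,y:(300+x/4-.4,180+y/4-.4)
k=ray(c,I(213,117),.092); kh=ray(c,I(214,114),.0925)
b1=ray(c,I(490,210),.047); b2=ray(c,I(537,514),.047); bd=ray(c,I(519,361),.047)
s1=ray(c,I(156,290),.038); s2=ray(c,I(183,530),.038)
print("knob",k,kh);print("bar",b1,b2,np.linalg.norm(b1-b2),"mid",(b1+b2)/2,"band",bd);print("stop",s1,s2)
for a,b in((b2,b1),(s2,s1)):
    d=b-a; print("xaxis ang",np.arctan2(d[1],d[0]))
# rail outer upper edge far/near tops z .024: cam-side rail centre line ends
r1=ray(c,I(100,277),.024); r2=ray(c,I(632,215),.024); d=r1-r2; print("rail dir ang", np.arctan2(d[1],d[0])-np.pi/2)
r1=ray(c,I(132,552),.024); r2=ray(c,I(668,470),.024); d=r1-r2; print("rail dir ang", np.arctan2(d[1],d[0])-np.pi/2)
p=[ray(c,I(*q),.012) for q in((68,73),(312,45),(132,570),(682,197),(700,490))]; print(np.round(p,4).tolist())
E
```

```text
knob [0.6055235  0.12934089 0.092     ] [0.60681345 0.12891525 0.0925    ]
bar [ 0.56650779 -0.00678716  0.047     ] [ 0.42243589 -0.02548877  0.047     ] 0.14528063893582252 mid [ 0.49447184 -0.01613797  0.047     ] band [ 0.4946215  -0.01873749  0.047     ]
stop [0.53064043 0.15237575 0.038     ] [0.41731826 0.14130232 0.038     ]
xaxis ang 0.12908565032811156
xaxis ang 0.09740713683213464
rail dir ang 0.10548461326810488
rail dir ang 0.1318802741644305
[[0.6391, 0.1921, 0.012], [0.6524, 0.0713, 0.012], [0.3968, 0.1641, 0.012], [0.5755, -0.1125, 0.012], [0.4304, -0.1168, 0.012]]
```

```bash
cat >> h.py <<'E'
A=0.12
def ax(): return np.array([np.cos(A),np.sin(A),0]),np.array([-np.sin(A),np.cos(A),0])
K0=np.array([.606,.129,0])
def F(x,y,z):  # fixture mm -> world
    ex,ey=ax(); return K0+(x-84)/1e3*ex+(y-115)/1e3*ey+np.array([0,0,z/1e3])
def shift(P,ang=None):
    s=manip.observe(); R=np.array(s['tool_rot']); d=R.T@(np.array(P)-s['ee_pos'])*100
    out=[np.round(d,2).tolist()]
    if ang is not None:
        a=np.arctan2(R[1,0],R[0,0]); out.append(round(float((a-ang+np.pi)%(2*np.pi)-np.pi),3))
    return out
def fix(P):
    ex,ey=ax(); d=np.array(P)-K0; return np.round([d@ex*1e3+84,d@ey*1e3+115,P[2]*1e3],1)
E
python3 - <<'E'
from h import *
print(shift([.42,-.2,.23]),shift(F(-45,-58,160),A),F(-45,-58,160))
E
```

```text
[[36.0, -32.96, 0.11]] [[47.03, -44.83, 7.12], 0.122] [ 0.4986379  -0.05819877  0.16      ]
```

drive_tool:
  targets:
    - {"xyz": [36, -33, 0], "roll": 0.1, "claw": 0}
    - {"xyz": [36, -33, 0], "roll": 0.1, "claw": 0}
    - {"xyz": [36, -33, 0], "roll": 0.12, "claw": 0}
    - {"xyz": [36, -33, 0], "roll": 0.12, "claw": 0}
    - {"xyz": [36, -33, 0], "roll": 0.12, "claw": 0}

```text
t: 0.6
ee_pos: [0.2888, -0.3968, 0.2312]
tool_rot: [[0.993, 0.121, -0.0], [0.121, -0.993, 0.0], [0.0, -0.0, -1.0]]
ft_force: [0.2, -0.8, -0.0]
gripper_width: 0.142
grasp_force: 0.0
```

drive_tool:
  targets:
    - {"xyz": [0, 0, 0], "roll": 0, "claw": 0}
    - {"xyz": [0, 0, 0], "roll": 0, "claw": 0}
    - {"xyz": [0, 0, 0], "roll": 0, "claw": 0}

```text
t: 0.9
ee_pos: [0.2872, -0.3998, 0.2312]
tool_rot: [[0.993, 0.12, -0.001], [0.12, -0.993, -0.001], [-0.001, 0.001, -1.0]]
ft_force: [-0.2, -0.7, -0.4]
gripper_width: -0.003
grasp_force: 0.0
```

```bash
python3 - <<'E'
from h import *
print(manip.observe()['t'],manip.observe()['ee_pos'],shift([.42,-.2,.23]),shift(F(-45,-58,160),A))
E
```

```text
0.9 [ 0.28723769 -0.39979414  0.23118558] [[15.57, -18.25, 0.1]] [[25.08, -31.39, 7.08], -0.0]
```

drive_tool:
  targets:
    - {"xyz": [15.5, -18.2, 0], "roll": 0, "claw": 0}
    - {"xyz": [15.5, -18.2, 0], "roll": 0, "claw": 0}
    - {"xyz": [15.5, -18.2, 0], "roll": 0, "claw": 0}
    - {"xyz": [15.5, -18.2, 0], "roll": 0, "claw": 0}
    - {"xyz": [15.5, -18.2, 0], "roll": 0, "claw": 0}

```text
t: 1.4
ee_pos: [0.4211, -0.1985, 0.2312]
tool_rot: [[0.993, 0.12, 0.001], [0.12, -0.993, -0.0], [0.001, 0.0, -1.0]]
ft_force: [-0.1, -0.2, 0.4]
gripper_width: 0.002
grasp_force: 0.0
```

drive_tool:
  targets:
    - {"xyz": [9.5, -13.2, 7], "roll": 0, "claw": 0}
    - {"xyz": [9.5, -13.2, 7], "roll": 0, "claw": 0}
    - {"xyz": [9.5, -13.2, 7], "roll": 0, "claw": 0}
    - {"xyz": [9.5, -13.2, 7], "roll": 0, "claw": 0}
    - {"xyz": [9.5, -13.2, 7], "roll": 0, "claw": 0}

```text
t: 1.9
ee_pos: [0.4998, -0.0537, 0.1596]
tool_rot: [[0.992, 0.126, -0.0], [0.126, -0.992, 0.002], [-0.0, -0.002, -1.0]]
ft_force: [-1.0, -0.7, 0.1]
gripper_width: -0.0
grasp_force: 0.0
```

```bash
python3 - <<'E'
from h import *
s=manip.observe();print(s['t'],s['ee_pos'],shift(F(-45,-58,160),A))
c=cal("wrist");im=vision.get_image("wrist");cv2.imwrite("pics/w1.png",im[:,:,::-1])
np.savez("w1.npz",K=c[0],d=c[1],E=c[2]);print(np.round(c[2],3))
for n,P in dict(band=F(-45,-16,47),push=F(-45,-22,37),knob=F(84,115,92)).items(): print(n,proj(c,P))
E
```

```text
1.9 [ 0.49983881 -0.05368246  0.15959627] [[-0.18, 0.43, -0.04], 0.006]
[[ 0.126 -0.957 -0.263  0.566]
 [-0.992 -0.122 -0.031 -0.046]
 [-0.003  0.265 -0.964  0.303]
 [ 0.     0.     0.     1.   ]]
band [[268.13451188 236.05393589]]
push [[277.94915758 232.67163951]]
knob [[18.90773353 32.10278552]]
```

View pics/w1.png

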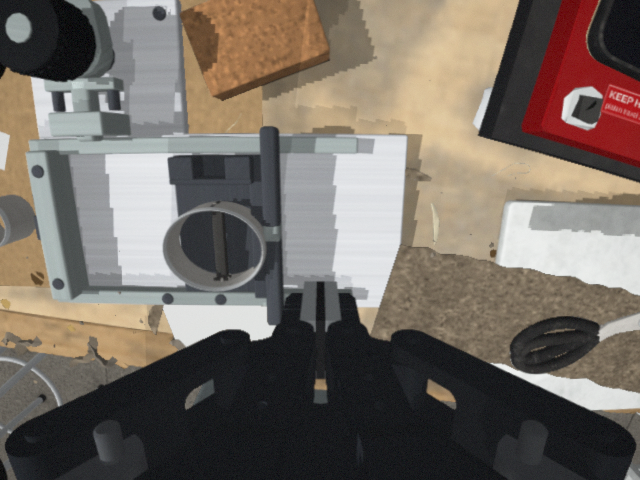

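The wrist view shows the band at about (272,232), the bar ends at (269,128) and (274,324), and the knob's light cap at (17,27). Each lies roughly 4 px from where I predicted.

```bash
python3 - <<'E'
from h import *
w=np.load("w1.npz");c=(w['K'],w['d'],w['E']);im=cv2.imread("pics/w1.png").astype(int)
# bar mask: dark bluish in columns 255-290
g=im.sum(2)
print("band rows col 272:",g[222:244,272].tolist())
print("bar top col 268:",g[120:134,268].tolist(),"bar bottom col 275:",g[316:330,275].tolist())
print("row180:",g[180,256:290].tolist());print("row300:",g[300,256:290].tolist())
print("knob",fix(ray(c,(17,27),.0925)),"band",fix(ray(c,(271,232),.047)))
a,b=ray(c,(269.5,127),.047),ray(c,(274.5,324),.047);print(fix(a),fix(b),fix((a+b)/2),(a-b)[:2],np.arctan2((a-b)[1],(a-b)[0]))
# rail outer edge & stop edge
r=[ray(c,p,.024) for p in((30,139),(372,140),(50,304),(250,304))]
for i in(0,2): d=r[i]-r[i+1];print("rail",np.arctan2(-d[0],d[1]))
s=[ray(c,p,.038) for p in((48,160),(78,296))];d=s[0]-s[1];print("stop",np.arctan2(d[1],d[0]),fix((s[0]+s[1])/2))
E
```

```text
band rows col 272: [210, 220, 219, 225, 224, 329, 350, 345, 349, 364, 344, 355, 318, 302, 310, 297, 291, 301, 296, 224, 161, 151]
bar top col 268: [467, 447, 462, 455, 459, 426, 274, 188, 199, 203, 211, 213, 214, 209] bar bottom col 275: [238, 245, 244, 240, 242, 250, 241, 244, 271, 437, 464, 282, 182, 85]
row180: [154, 154, 156, 155, 172, 201, 251, 257, 243, 228, 227, 221, 221, 223, 209, 213, 210, 205, 195, 164, 152, 131, 128, 163, 292, 398, 421, 425, 444, 485, 498, 504, 493, 504]
row300: [473, 474, 470, 479, 470, 480, 463, 471, 468, 454, 373, 263, 256, 259, 249, 249, 247, 254, 241, 246, 235, 238, 211, 181, 160, 144, 124, 185, 236, 215, 112, 75, 79, 88]
knob [ 86.6 115.5  92.5] band [-41.9 -18.2  47. ]
[ 31.2 -19.1  47. ] [-116.   -18.6   47. ] [-42.4 -18.8  47. ] [0.14626359 0.01714829] 0.11670958274738268
rail 0.1103261272429401
rail 0.1412543905976286
stop 0.16767373663262006 [-44.6 146.1  38. ]
```

```bash
sed -i 's/^A=0.12/A=0.118/; s/^K0=.*/K0=np.array([.6078,.129,0])/' h.py; python3 - <<'E'
from h import *
print(shift(F(-45,-50,34),A),shift(F(-45,65,34),A))
E
```

```text
[[0.14, -0.64, 12.63], 0.005] [[0.19, -12.14, 12.63], 0.005]
```

drive_tool:
  targets:
    - {"xyz": [0.1, -0.2, 4], "roll": 0, "claw": 0}
    - {"xyz": [0.1, -0.2, 8], "roll": 0, "claw": 0}
    - {"xyz": [0.1, -0.2, 11], "roll": 0, "claw": 0}
    - {"xyz": [0.1, -0.2, 12.6], "roll": 0, "claw": 0}
    - {"xyz": [0.1, -0.2, 12.6], "roll": 0, "claw": 0}

```text
t: 2.45
ee_pos: [0.4973, -0.0576, 0.0337]
tool_rot: [[0.993, 0.117, -0.004], [0.117, -0.993, -0.002], [-0.004, 0.001, -1.0]]
ft_force: [-0.9, -0.8, -0.3]
gripper_width: 0.001
grasp_force: 0.0
```

```bash
python3 - <<'E'
from h import *
s=manip.observe();print(s['t'],fix(s['ee_pos']),shift(F(-45,65,34),A),s['ft_force'])
E
```

```text
2.45 [-47.7 -57.3  33.7] [[0.27, -12.23, -0.05], -0.0] [-0.85409046 -0.78255273 -0.29503642]
```

drive_tool:
  targets:
    - {"xyz": [0.2, -0.5, 0], "roll": 0, "claw": 0}
    - {"xyz": [0.2, -1.0, 0], "roll": 0, "claw": 0}
    - {"xyz": [0.2, -1.3, 0], "roll": 0, "claw": 0}
    - {"xyz": [0.2, -1.3, 0], "roll": 0, "claw": 0}

```text
t: 2.85
ee_pos: [0.4998, -0.0406, 0.0362]
tool_rot: [[0.992, 0.123, 0.002], [0.123, -0.992, 0.0], [0.002, -0.0, -1.0]]
ft_force: [0.2, 0.8, -0.7]
gripper_width: -0.001
grasp_force: 0.0
```

```bash
python3 - <<'E'
from h import *
s=manip.observe();print(s['t'],fix(s['ee_pos']),shift(F(-45,65,34),A),s['ft_force'])
c=cal("wrist");im=vision.get_image("wrist");cv2.imwrite("pics/w2.png",im[:,:,::-1])
E
```

```text
2.85 [-43.2 -40.7  36.2] [[-0.13, -10.57, 0.22], 0.005] [ 0.15684637  0.78056306 -0.66002748]
```

View pics/w2.png

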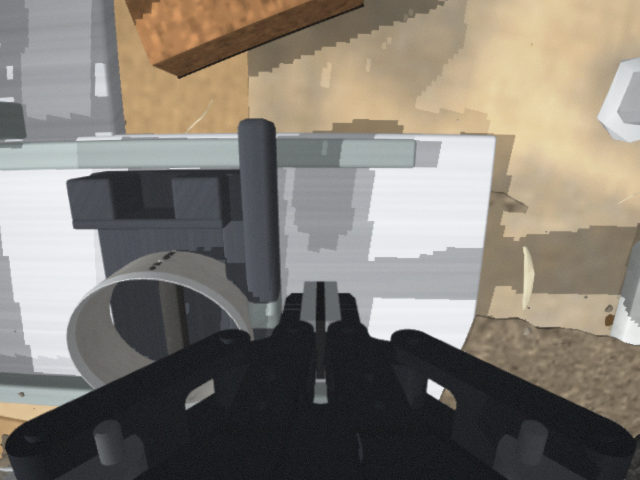

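The fingers stand just behind the bar, in line with the bright band near (265,308). I'll push in small steps.

drive_tool:
  targets:
    - {"xyz": [-0.1, -0.6, 0.1], "roll": 0, "claw": 0}
    - {"xyz": [-0.1, -1.2, 0.1], "roll": 0, "claw": 0}
    - {"xyz": [-0.1, -1.8, 0.1], "roll": 0, "claw": 0}
    - {"xyz": [-0.1, -2.4, 0.1], "roll": 0, "claw": 0}
    - {"xyz": [-0.1, -3, 0.1], "roll": 0, "claw": 0}

```text
t: 3.4
ee_pos: [0.4952, -0.0154, 0.0348]
tool_rot: [[0.993, 0.117, 0.001], [0.117, -0.993, -0.005], [0.001, 0.005, -1.0]]
ft_force: [1.4, -8.6, 2.6]
gripper_width: 0.001
grasp_force: 4.4
```

```bash
python3 - <<'E'
from h import *
s=manip.observe();print(s['t'],fix(s['ee_pos']),shift(F(-45,65,34),A),s['ft_force'],s['torque'])
E
```

```text
3.4 [-44.9 -15.2  34.8] [[-0.02, -8.02, 0.04], -0.001] [ 1.39031111 -8.60487175  2.58074419] [-1.81221807 -0.19298541 -0.04389357]
```

Contact force is about 8.6 N, so the carriage is sliding.

drive_tool:
  targets:
    - {"xyz": [0, -0.7, 0], "roll": 0, "claw": 0}
    - {"xyz": [0, -1.4, 0], "roll": 0, "claw": 0}
    - {"xyz": [0, -2.1, 0], "roll": 0, "claw": 0}
    - {"xyz": [0, -2.8, 0], "roll": 0, "claw": 0}
    - {"xyz": [0, -3.5, 0], "roll": 0, "claw": 0}

```text
t: 3.9
ee_pos: [0.4909, 0.0192, 0.0348]
tool_rot: [[0.993, 0.117, 0.001], [0.117, -0.993, -0.005], [0.001, 0.005, -1.0]]
ft_force: [-0.1, -8.9, 3.8]
gripper_width: 0.0
grasp_force: 4.6
```

```bash
python3 - <<'E'
from h import *
s=manip.observe();print(s['t'],fix(s['ee_pos']),shift(F(-45,65,34),A),s['ft_force'],s['torque'])
E
```

```text
3.9 [-45.   19.8  34.8] [[-0.0, -4.52, 0.06], -0.001] [-0.08105386 -8.91874072  3.8143742 ] [-1.83610125 -0.23490778 -0.00414123]
```

drive_tool:
  targets:
    - {"xyz": [0, -0.6, 0], "roll": 0, "claw": 0}
    - {"xyz": [0, -1.2, 0], "roll": 0, "claw": 0}
    - {"xyz": [0, -1.8, 0], "roll": 0, "claw": 0}
    - {"xyz": [0, -2.4, 0], "roll": 0, "claw": 0}
    - {"xyz": [0, -2.7, 0], "roll": 0, "claw": 0}

```text
t: 4.4
ee_pos: [0.4875, 0.0464, 0.0348]
tool_rot: [[0.993, 0.118, 0.001], [0.118, -0.993, -0.005], [0.0, 0.005, -1.0]]
ft_force: [1.3, -9.7, 4.4]
gripper_width: 0.004
grasp_force: 4.7
```

drive_tool:
  targets:
    - {"xyz": [0, -0.2, 0], "roll": 0, "claw": 0}
    - {"xyz": [0, -0.4, 0], "roll": 0, "claw": 0}
    - {"xyz": [0, -0.6, 0], "roll": 0, "claw": 0}

```text
t: 4.7
ee_pos: [0.4868, 0.0515, 0.0348]
tool_rot: [[0.993, 0.117, 0.001], [0.117, -0.993, -0.005], [0.0, 0.005, -1.0]]
ft_force: [1.3, -13.1, 3.8]
gripper_width: 0.002
grasp_force: 7.1
```

drive_tool:
  targets:
    - {"xyz": [0, -0.15, 0], "roll": 0, "claw": 0}
    - {"xyz": [0, -0.3, 0], "roll": 0, "claw": 0}

```text
t: 4.9
ee_pos: [0.4867, 0.0517, 0.0349]
tool_rot: [[0.994, 0.114, 0.001], [0.114, -0.993, -0.009], [0.0, 0.009, -1.0]]
ft_force: [2.3, -17.9, 4.4]
gripper_width: -0.0
grasp_force: 8.8
```

```bash
python3 - <<'E'
from h import *
s=manip.observe();print(s['t'],fix(s['ee_pos']),shift(F(-45,65,34),A),s['ft_force'],s['torque'])
E
```

```text
4.9 [-45.4  52.5  34.9] [[0.03, -1.25, 0.08], -0.004] [  2.25570592 -17.85113868   4.40337546] [-3.67307411 -0.55523629 -0.04324018]
```

It stopped about where home was predicted (TCP y 52.5 against 53 mm). I'll press a little more to seat it, then back off.

drive_tool:
  targets:
    - {"xyz": [0, -0.2, 0], "roll": 0, "claw": 0}
    - {"xyz": [0, -0.2, 0], "roll": 0, "claw": 0}

```text
t: 5.1
ee_pos: [0.4867, 0.0518, 0.0349]
tool_rot: [[0.994, 0.112, 0.001], [0.112, -0.994, -0.011], [0.0, 0.011, -1.0]]
ft_force: [2.9, -17.5, 4.6]
gripper_width: -0.002
grasp_force: 9.5
```

drive_tool:
  targets:
    - {"xyz": [0, 1, 0], "roll": 0, "claw": 0}
    - {"xyz": [0, 3, 0], "roll": 0, "claw": 0}
    - {"xyz": [0, 3, -4], "roll": 0, "claw": 0.5}
    - {"xyz": [0, 3, -9], "roll": 0, "claw": 1}
    - {"xyz": [0, 3, -14], "roll": 0, "claw": 1}

```text
t: 5.6
ee_pos: [0.4885, 0.0314, 0.1754]
tool_rot: [[0.993, 0.122, -0.002], [0.122, -0.993, 0.0], [-0.002, -0.001, -1.0]]
ft_force: [1.9, 0.6, -0.6]
gripper_width: 0.51
grasp_force: 0.0
```

```bash
python3 - <<'E'
from h import *
s=manip.observe();print(s['t'],fix(s['ee_pos']),np.round(s['q'],2),shift(F(20,40,180),A),s['ft_force'],s['torque'])
E
```

```text
5.6 [-46.   32.1 175.4] [-0.14  0.6  -0.02  2.03  0.02  0.51 -1.63] [[6.6, -0.76, -0.48], 0.004] [ 1.86845541  0.58363399 -0.5607107 ] [ 0.03279283 -0.0720318  -0.00999939]
```

drive_tool:
  targets:
    - {"xyz": [3, -1.5, -1], "roll": 0, "claw": 1}
    - {"xyz": [5, -2.5, -1], "roll": 0, "claw": 1}
    - {"xyz": [5, -2.5, -1], "roll": 0, "claw": 1}
    - {"xyz": [5, -2.5, -1], "roll": 0, "claw": 1}

```text
t: 6.0
ee_pos: [0.5351, 0.0623, 0.1839]
tool_rot: [[0.992, 0.123, -0.002], [0.123, -0.992, -0.0], [-0.002, -0.0, -1.0]]
ft_force: [-1.5, -0.2, -0.6]
gripper_width: 1.002
grasp_force: 0.0
```

```bash
python3 - <<'E'
from h import *
c=cal("wrist");im=vision.get_image("wrist");cv2.imwrite("pics/w3.png",im[:,:,::-1])
np.savez("w3.npz",K=c[0],d=c[1],E=c[2])
for n,P in dict(knob=F(84,115,92),tip=F(19,115,43),tipout=F(5,115,43),stop=F(-45,150,38),slot=F(10,115,38)).items(): print(n,proj(c,P).round())
E
```

```text
knob [[227. 117.]]
tip [[247. 206.]]
tipout [[248. 223.]]
stop [[211. 279.]]
slot [[249. 216.]]
```

View pics/w3.png

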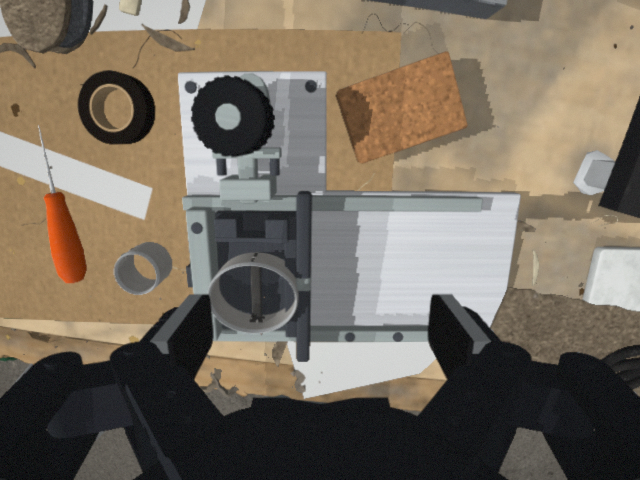

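The carriage is flush against the stop, the knob is at (228,117) as predicted, and the cam's nose peeks out at about (258,85). I'll measure the nose angle next.

```bash
python3 - <<'E'
from h import *
w=np.load("w3.npz");c=(w['K'],w['d'],w['E']);im=cv2.imread("pics/w3.png")
cv2.imwrite("pics/crop3.png",cv2.resize(im[55:240,165:345],None,fx=3.2,fy=3.2,interpolation=cv2.INTER_CUBIC))
for d in range(0,91,15):
    a=np.radians(d); print(d,proj(c,F(84+34*np.cos(a),115-34*np.sin(a),44)).round(0).tolist())
print(shift(F(84,115,140),A),shift(F(84,115,60),A),fix(ray(c,(228,116.5),.0925)))
E
```

```text
0 [[241.0, 72.0]]
15 [[253.0, 74.0]]
30 [[265.0, 78.0]]
45 [[274.0, 86.0]]
60 [[282.0, 96.0]]
75 [[287.0, 108.0]]
90 [[288.0, 120.0]]
[[8.1, -5.8, 4.35], 0.004] [[8.12, -5.8, 12.35], 0.004] [ 84.1 114.3  92.5]
```

View pics/crop3.png

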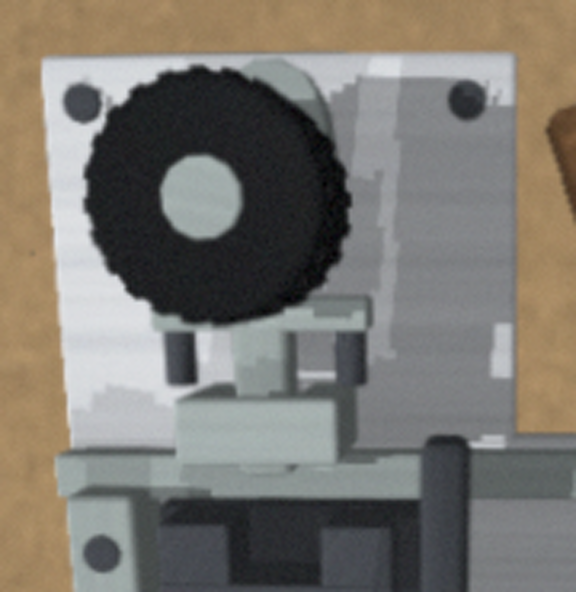

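The nose's outer edge is at about image (249,73) to (266,90), so it points 15–20° clockwise of +x. About 2.85 rad of turn remains. The carriage's slot is lined up with the bolt. Moving to grasp the knob.

drive_tool:
  targets:
    - {"xyz": [4, -3, 3], "roll": 0, "claw": 1}
    - {"xyz": [8.1, -5.7, 4.3], "roll": 0, "claw": 1}
    - {"xyz": [8.1, -5.7, 4.3], "roll": 0, "claw": 1}
    - {"xyz": [8.1, -5.7, 4.3], "roll": 0, "claw": 1}

```text
t: 6.45
ee_pos: [0.6087, 0.1292, 0.1397]
tool_rot: [[0.992, 0.123, -0.003], [0.123, -0.992, -0.0], [-0.003, -0.0, -1.0]]
ft_force: [-1.1, -1.0, 0.3]
gripper_width: 1.001
grasp_force: 0.0
```

```bash
python3 - <<'E'
from h import *
print(fix(manip.observe()['ee_pos']),shift(F(84,115,60),A),manip.observe()['q'].round(2))
E
```

```text
[ 84.9 115.1 139.7] [[-0.07, 0.01, 7.97], 0.006] [-0.28  0.8  -0.    1.66  0.    0.69 -1.73]
```

drive_tool:
  targets:
    - {"xyz": [0, 0, 3], "roll": 0, "claw": 1}
    - {"xyz": [0, 0, 6], "roll": 0, "claw": 1}
    - {"xyz": [0, 0, 7.9], "roll": 0, "claw": 1}
    - {"xyz": [0, 0, 7.9], "roll": 0, "claw": 1}

```text
t: 6.85
ee_pos: [0.6058, 0.1254, 0.0601]
tool_rot: [[0.993, 0.12, -0.007], [0.12, -0.993, -0.003], [-0.008, 0.002, -1.0]]
ft_force: [0.2, -0.2, -0.3]
gripper_width: 1.001
grasp_force: 0.0
```

drive_tool:
  targets:
    - {"xyz": [0, 0, 0], "roll": 0, "claw": 0.3}
    - {"xyz": [0, 0, 0], "roll": 0, "claw": 0.3}
    - {"xyz": [0, 0, 0], "roll": 0, "claw": 0.3}
    - {"xyz": [0, 0, 0], "roll": 0, "claw": 0.3}
    - {"xyz": [0, 0, 0], "roll": 0, "claw": 0.3}

```text
t: 7.35
ee_pos: [0.6102, 0.129, 0.0644]
tool_rot: [[0.993, 0.122, 0.002], [0.122, -0.993, 0.001], [0.002, -0.001, -1.0]]
ft_force: [-1.0, 0.2, 7.7]
gripper_width: 0.541
grasp_force: 60.8
```

```bash
python3 - <<'E'
from h import *
s=manip.observe();print(fix(s['ee_pos']),s['ft_force'],s['torque'],s['gripper_width'],s['grasp_force'])
E
```

```text
[ 86.4 114.7  64.4] [-1.02018508  0.1873574   7.69387539] [ 0.1851782   0.42515938 -0.03585067] 0.541379845869847 60.77117085456848
```

drive_tool:
  targets:
    - {"xyz": [0, 0, 0], "roll": 0.14, "claw": 0.3}
    - {"xyz": [0, 0, 0], "roll": 0.28, "claw": 0.3}
    - {"xyz": [0, 0, 0], "roll": 0.42, "claw": 0.3}
    - {"xyz": [0, 0, 0], "roll": 0.56, "claw": 0.3}
    - {"xyz": [0, 0, 0], "roll": 0.7, "claw": 0.3}

```text
t: 7.85
ee_pos: [0.6099, 0.1278, 0.0644]
tool_rot: [[0.835, -0.551, 0.002], [-0.551, -0.835, -0.0], [0.001, -0.001, -1.0]]
ft_force: [-2.2, -1.8, 7.3]
gripper_width: 0.545
grasp_force: 61.2
```

```bash
cat > st.py <<'E'
from h import *
s=manip.observe();R=s['tool_rot'];print(s['t'],fix(s['ee_pos']),"turn",round((A-np.arctan2(R[1,0],R[0,0]))%(2*np.pi),3),s['ft_force'].round(1),s['torque'].round(3),"q7",s['q'][6].round(2),s['tau'][6].round(3),s['gripper_width'],s['grasp_force'])
E
python3 st.py
```

```text
7.85 [ 86.  113.6  64.4] turn 0.702 [-2.2 -1.8  7.3] [-0.369  0.547  0.209] q7 -2.2 0.791 0.5452439195039268 61.154043674468994
```

Positive roll lowers q7, so this grasp would run out of range. I'll release, turn back with the fingers open, and grasp again.

drive_tool:
  targets:
    - {"xyz": [0, 0, 0], "roll": 0, "claw": 1}
    - {"xyz": [0, 0, 0], "roll": 0, "claw": 1}
    - {"xyz": [0, 0, 0], "roll": 0, "claw": 1}
    - {"xyz": [0, 0, 0], "roll": 0, "claw": 1}

```text
t: 8.25
ee_pos: [0.6096, 0.1284, 0.0623]
tool_rot: [[0.838, -0.545, 0.0], [-0.545, -0.838, 0.0], [-0.0, -0.0, -1.0]]
ft_force: [-0.0, 0.6, 0.0]
gripper_width: 0.999
grasp_force: 0.0
```

drive_tool:
  targets:
    - {"xyz": [0, 0, 0], "roll": -0.14, "claw": 1}
    - {"xyz": [0, 0, 0], "roll": -0.28, "claw": 1}
    - {"xyz": [0, 0, 0], "roll": -0.42, "claw": 1}
    - {"xyz": [0, 0, 0], "roll": -0.56, "claw": 1}
    - {"xyz": [0, 0, 0], "roll": -0.7, "claw": 1}

```text
t: 8.75
ee_pos: [0.6096, 0.1282, 0.0622]
tool_rot: [[0.992, 0.128, 0.0], [0.128, -0.992, 0.0], [0.0, -0.0, -1.0]]
ft_force: [-0.4, -0.7, -0.3]
gripper_width: 1.001
grasp_force: 0.0
```

drive_tool:
  targets:
    - {"xyz": [0, 0, 0], "roll": -0.14, "claw": 1}
    - {"xyz": [0, 0, 0], "roll": -0.28, "claw": 1}
    - {"xyz": [0, 0, 0], "roll": -0.42, "claw": 1}
    - {"xyz": [0, 0, 0], "roll": -0.56, "claw": 1}
    - {"xyz": [0, 0, 0], "roll": -0.7, "claw": 1}

```text
t: 9.25
ee_pos: [0.6097, 0.1281, 0.0623]
tool_rot: [[0.676, 0.737, 0.0], [0.737, -0.676, -0.0], [0.0, 0.0, -1.0]]
ft_force: [-0.2, -0.3, -0.5]
gripper_width: 1.001
grasp_force: 0.0
```

drive_tool:
  targets:
    - {"xyz": [0, 0, 0], "roll": -0.14, "claw": 1}
    - {"xyz": [0, 0, 0], "roll": -0.28, "claw": 1}
    - {"xyz": [0, 0, 0], "roll": -0.42, "claw": 1}
    - {"xyz": [0, 0, 0], "roll": -0.56, "claw": 1}
    - {"xyz": [0, 0, 0], "roll": -0.7, "claw": 1}

```text
t: 9.75
ee_pos: [0.6097, 0.1279, 0.0622]
tool_rot: [[0.043, 0.999, 0.0], [0.999, -0.043, -0.0], [-0.0, 0.0, -1.0]]
ft_force: [1.0, 0.2, -0.1]
gripper_width: 1.0
grasp_force: 0.0
```

drive_tool:
  targets:
    - {"xyz": [0, 0, 0], "roll": -0.14, "claw": 1}
    - {"xyz": [0, 0, 0], "roll": -0.28, "claw": 1}
    - {"xyz": [0, 0, 0], "roll": -0.28, "claw": 1}
    - {"xyz": [0, 0, 0], "roll": -0.28, "claw": 1}

```text
t: 10.15
ee_pos: [0.6096, 0.128, 0.0622]
tool_rot: [[-0.226, 0.974, -0.0], [0.974, 0.226, 0.0], [0.0, 0.0, -1.0]]
ft_force: [-0.1, -0.4, -0.0]
gripper_width: 0.996
grasp_force: 0.0
```

```bash
python3 st.py; python3 -c "
from h import *
print(shift(F(84,115,60)))"
```

```text
10.15 [ 85.7 113.8  62.2] turn 4.603 [-0.1 -0.4 -0. ] [-0.006 -0.001  0.021] q7 -0.57 0.062 0.9955866579222125 0.0
[[0.14, -0.15, 0.22]]
```

drive_tool:
  targets:
    - {"xyz": [0.1, -0.1, 0.2], "roll": 0, "claw": 1}
    - {"xyz": [0.1, -0.1, 0.2], "roll": 0, "claw": 0.3}
    - {"xyz": [0.1, -0.1, 0.2], "roll": 0, "claw": 0.3}
    - {"xyz": [0.1, -0.1, 0.2], "roll": 0, "claw": 0.3}
    - {"xyz": [0.1, -0.1, 0.2], "roll": 0, "claw": 0.3}

```text
t: 10.65
ee_pos: [0.6082, 0.1291, 0.0606]
tool_rot: [[-0.229, 0.973, 0.0], [0.973, 0.229, -0.0], [-0.0, 0.0, -1.0]]
ft_force: [-1.5, -0.7, 3.9]
gripper_width: 0.545
grasp_force: 61.4
```

```bash
python3 st.py; python3 -c "
from h import *
print(manip.observe()['q'].round(2))"
```

```text
10.65 [ 84.4 115.1  60.6] turn 4.6 [-1.5 -0.7  3.9] [-0.026  0.262  0.005] q7 -0.58 0.018 0.5452663008792076 61.39125108718872
[-0.05  0.94 -0.43  1.69  0.59  0.65 -0.58]
```

drive_tool:
  targets:
    - {"xyz": [0, 0, 0], "roll": 0.14, "claw": 0.3}
    - {"xyz": [0, 0, 0], "roll": 0.28, "claw": 0.3}
    - {"xyz": [0, 0, 0], "roll": 0.42, "claw": 0.3}
    - {"xyz": [0, 0, 0], "roll": 0.56, "claw": 0.3}
    - {"xyz": [0, 0, 0], "roll": 0.7, "claw": 0.3}

```text
t: 11.15
ee_pos: [0.6084, 0.1291, 0.0606]
tool_rot: [[0.457, 0.89, 0.0], [0.89, -0.457, -0.0], [0.0, 0.0, -1.0]]
ft_force: [-0.7, -0.3, 1.7]
gripper_width: 0.543
grasp_force: 61.3
```

```bash
python3 st.py
```

```text
11.15 [ 84.6 115.   60.6] turn 5.305 [-0.7 -0.3  1.7] [0.006 0.318 0.159] q7 -1.09 0.858 0.5433114783769584 61.33306860923767
```

drive_tool:
  targets:
    - {"xyz": [0, 0, 0], "roll": 0.14, "claw": 0.3}
    - {"xyz": [0, 0, 0], "roll": 0.28, "claw": 0.3}
    - {"xyz": [0, 0, 0], "roll": 0.42, "claw": 0.3}
    - {"xyz": [0, 0, 0], "roll": 0.56, "claw": 0.3}
    - {"xyz": [0, 0, 0], "roll": 0.7, "claw": 0.3}

```text
t: 11.65
ee_pos: [0.6087, 0.1289, 0.0607]
tool_rot: [[0.922, 0.387, 0.001], [0.387, -0.922, -0.0], [0.001, 0.001, -1.0]]
ft_force: [1.0, -0.2, 2.1]
gripper_width: 0.544
grasp_force: 61.2
```

```bash
python3 st.py; python3 -c "
from h import *
cv2.imwrite('pics/w4.png',vision.get_image('wrist')[:,:,::-1])
i=vision.get_image('scene')[:,:,::-1];cv2.imwrite('pics/s4.png',cv2.resize(i[180:310,250:460],None,fx=3.6,fy=3.6,interpolation=2))"
```

```text
11.65 [ 84.9 114.8  60.7] turn 6.004 [ 1.  -0.2  2.1] [-0.057  0.15   0.441] q7 -1.56 0.53 0.5441765028457449 61.239988803863525
```

View pics/s4.png

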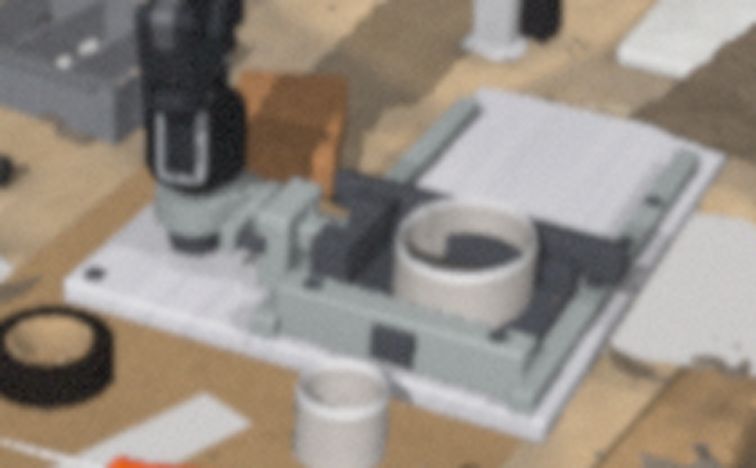

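The fingers are on the knob, and the bolt is starting towards the lug at about (330,215) in this crop. The torque has risen to 0.44 N m, which is the spring load. I'll go on in small steps and watch the torque fall off at the peak.

drive_tool:
  targets:
    - {"xyz": [0, 0, 0], "roll": 0.1, "claw": 0.3}
    - {"xyz": [0, 0, 0], "roll": 0.2, "claw": 0.3}
    - {"xyz": [0, 0, 0], "roll": 0.3, "claw": 0.3}

```text
t: 12.05
ee_pos: [0.6087, 0.1288, 0.0606]
tool_rot: [[0.995, 0.103, 0.001], [0.103, -0.995, -0.0], [0.001, 0.0, -1.0]]
ft_force: [-0.2, -2.2, 2.9]
gripper_width: 0.542
grasp_force: 61.7
```

```bash
python3 st.py
```

```text
12.05 [ 84.8 114.7  60.6] turn 0.015 [-0.2 -2.2  2.9] [-0.214  0.113  0.512] q7 -1.76 0.204 0.5424583527821675 61.68141961097717
```

drive_tool:
  targets:
    - {"xyz": [0, 0, 0], "roll": 0.08, "claw": 0.3}
    - {"xyz": [0, 0, 0], "roll": 0.16, "claw": 0.3}

```text
t: 12.25
ee_pos: [0.6087, 0.1288, 0.0607]
tool_rot: [[0.998, -0.056, 0.001], [-0.056, -0.998, -0.0], [0.001, 0.0, -1.0]]
ft_force: [0.2, -1.1, 3.5]
gripper_width: 0.548
grasp_force: 61.6
```

```bash
python3 st.py
```

```text
12.25 [ 84.9 114.7  60.7] turn 0.174 [ 0.2 -1.1  3.5] [-0.18   0.079  0.427] q7 -1.86 0.062 0.5479521368810548 61.56419277191162
```

drive_tool:
  targets:
    - {"xyz": [0, 0, 0], "roll": 0.06, "claw": 0.3}
    - {"xyz": [0, 0, 0], "roll": 0.12, "claw": 0.3}

```text
t: 12.45
ee_pos: [0.6086, 0.1287, 0.0606]
tool_rot: [[0.985, -0.175, 0.001], [-0.175, -0.985, -0.0], [0.001, 0.0, -1.0]]
ft_force: [-0.2, -2.3, 2.7]
gripper_width: 0.545
grasp_force: 61.5
```

```bash
python3 st.py
```

```text
12.45 [ 84.8 114.6  60.6] turn 0.294 [-0.2 -2.3  2.7] [-0.178  0.029  0.455] q7 -1.94 -0.061 0.5454698718477997 61.53833270072937
```

drive_tool:
  targets:
    - {"xyz": [0, 0, 0], "roll": 0.04, "claw": 0.3}
    - {"xyz": [0, 0, 0], "roll": 0.08, "claw": 0.3}

```text
t: 12.65
ee_pos: [0.6086, 0.1287, 0.0606]
tool_rot: [[0.967, -0.255, 0.001], [-0.255, -0.967, -0.0], [0.001, 0.0, -1.0]]
ft_force: [0.0, -1.7, 5.5]
gripper_width: 0.541
grasp_force: 61.8
```

```bash
python3 st.py
```

```text
12.65 [ 84.8 114.6  60.6] turn 0.376 [ 0.  -1.7  5.5] [-0.307  0.099  0.503] q7 -1.99 -0.161 0.5413979200562977 61.76339864730835
```

drive_tool:
  targets:
    - {"xyz": [0, 0, 0], "roll": 0.03, "claw": 0.3}
    - {"xyz": [0, 0, 0], "roll": 0.06, "claw": 0.3}

```text
t: 12.85
ee_pos: [0.6087, 0.1287, 0.0606]
tool_rot: [[0.95, -0.313, 0.001], [-0.313, -0.95, -0.0], [0.001, 0.0, -1.0]]
ft_force: [-1.2, -1.2, 6.1]
gripper_width: 0.545
grasp_force: 61.8
```

```bash
python3 st.py; python3 -c "
from h import *
cv2.imwrite('pics/w5.png',vision.get_image('wrist')[:,:,::-1])
i=vision.get_image('top')[:,:,::-1];cv2.imwrite('pics/t5.png',i)
i=vision.get_image('scene')[:,:,::-1];cv2.imwrite('pics/s5.png',cv2.resize(i[180:310,250:460],None,fx=3.6,fy=3.6,interpolation=2))"
```

```text
12.85 [ 84.8 114.6  60.6] turn 0.437 [-1.2 -1.2  6.1] [-0.35   0.075  0.442] q7 -2.03 -0.234 0.5449805911805663 61.80542707443237
```

View pics/s5.png

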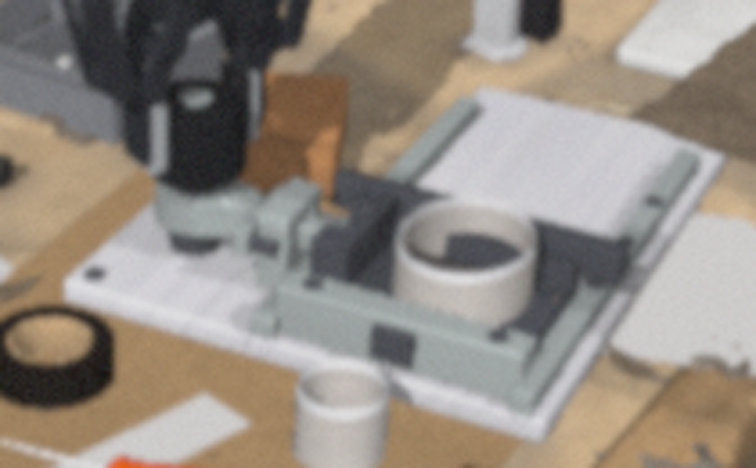

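The nose now points roughly at the bolt, but I can't read the bolt's travel from here. I'll let go, which is safe because the knob stays where it is left, and measure the bolt tip from the wrist camera.

drive_tool:
  targets:
    - {"xyz": [0, 0, 0], "roll": 0, "claw": 1}
    - {"xyz": [0, 0, 0], "roll": 0, "claw": 1}
    - {"xyz": [0, 0, 0], "roll": 0, "claw": 1}
    - {"xyz": [0, 0, -4], "roll": 0, "claw": 1}
    - {"xyz": [0, 0, -9], "roll": 0, "claw": 1}

```text
t: 13.5
ee_pos: [0.6061, 0.129, 0.1487]
tool_rot: [[0.95, -0.313, -0.006], [-0.313, -0.95, -0.001], [-0.006, 0.003, -1.0]]
ft_force: [0.9, 0.7, -0.2]
gripper_width: 1.0
grasp_force: 0.0
```

```bash
python3 st.py; python3 -c "
from h import *
print(shift(F(8,70,150),A))"
```

```text
13.5 [ 82.3 115.2 148.7] turn 0.436 [ 0.9  0.7 -0.2] [ 0.067 -0.046  0.053] q7 -2.04 0.092 0.9997441956703941 0.0
[[-4.83, 7.23, -0.08], -0.436]
```

drive_tool:
  targets:
    - {"xyz": [-2.5, 3.6, 0], "roll": -0.13, "claw": 1}
    - {"xyz": [-4.8, 7.2, 0], "roll": -0.26, "claw": 1}
    - {"xyz": [-4.8, 7.2, 0], "roll": -0.4, "claw": 1}
    - {"xyz": [-4.8, 7.2, 0], "roll": -0.44, "claw": 1}
    - {"xyz": [-4.8, 7.2, 0], "roll": -0.44, "claw": 1}

```text
t: 14.0
ee_pos: [0.5413, 0.0765, 0.1504]
tool_rot: [[0.993, 0.12, 0.002], [0.12, -0.993, 0.001], [0.002, -0.001, -1.0]]
ft_force: [0.2, 0.0, -0.3]
gripper_width: 0.998
grasp_force: 0.0
```

```bash
python3 - <<'E'
from h import *
c=cal("wrist");im=vision.get_image("wrist");cv2.imwrite("pics/w6.png",im[:,:,::-1])
np.savez("w6.npz",K=c[0],d=c[1],E=c[2])
g=im.astype(int).sum(2)
for x in range(30,-8,-1):
    u,v=proj(c,F(x,115,43))[0]; print(x,int(round(u)),int(round(v)),[int(g[int(round(v)),int(round(u))+k]) for k in(-6,-3,0,3,6)])
u,v=proj(c,F(30,115,43))[0].astype(int); print(u,v)
cv2.imwrite("pics/c6.png",cv2.resize(im[max(0,v-110):v+60,max(0,u-90):u+90,::-1],None,fx=3.4,fy=3.4,interpolation=2)); print(fix(ray(c,(0,0),.04)))
E
```

```text
30 257 211 [537, 546, 540, 542, 532]
29 257 212 [536, 534, 538, 545, 539]
28 257 214 [527, 535, 530, 526, 523]
27 257 215 [532, 529, 535, 529, 536]
26 257 216 [538, 536, 536, 538, 534]
25 257 218 [518, 522, 520, 526, 518]
24 257 219 [490, 485, 490, 483, 485]
23 257 221 [515, 499, 498, 495, 484]
22 257 222 [526, 503, 504, 494, 492]
21 257 223 [524, 502, 504, 489, 487]
20 257 225 [523, 505, 510, 497, 492]
19 257 226 [527, 506, 506, 499, 496]
18 257 227 [524, 506, 507, 499, 492]
17 257 229 [518, 511, 501, 505, 492]
16 257 230 [533, 504, 507, 496, 489]
15 257 232 [529, 504, 507, 500, 492]
14 257 233 [530, 506, 511, 489, 502]
13 258 234 [511, 502, 503, 490, 489]
12 258 236 [515, 506, 509, 501, 488]
11 258 237 [498, 484, 507, 505, 491]
10 258 238 [368, 379, 499, 493, 496]
9 258 240 [332, 374, 386, 405, 432]
8 258 241 [182, 179, 196, 199, 209]
7 258 242 [133, 138, 138, 141, 131]
6 258 244 [140, 138, 147, 144, 150]
5 258 245 [135, 128, 148, 142, 127]
4 258 246 [128, 148, 144, 128, 151]
3 258 248 [129, 155, 133, 133, 138]
2 258 249 [128, 149, 146, 141, 140]
1 258 250 [130, 136, 126, 130, 133]
0 258 252 [117, 120, 124, 110, 127]
-1 258 253 [122, 119, 122, 116, 111]
-2 258 254 [113, 112, 111, 124, 107]
-3 258 256 [121, 119, 128, 108, 113]
-4 259 257 [119, 114, 115, 124, 115]
-5 259 258 [106, 126, 125, 117, 115]
-6 259 260 [127, 126, 120, 137, 118]
-7 259 261 [175, 163, 162, 154, 153]
256 210
[173.9 285.2  40. ]
```

View pics/c6.png

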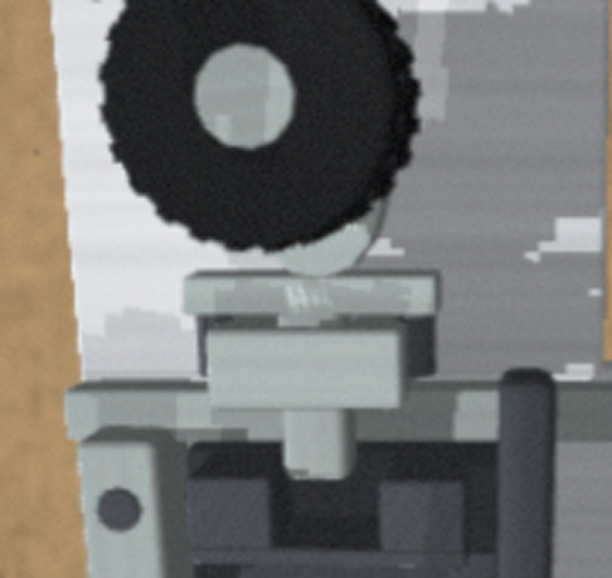

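The bolt tip reaches to about crop (318,478), fixture x ≈ 9 mm, so it is short of the 5 mm target. The nose bulges right of the bolt line at (385,215) to (320,274), so more clockwise turn is needed.

```bash
python3 - <<'E'
from h import *
w=np.load("w6.npz");c=(w['K'],w['d'],w['E'])
I=lambda x,y:(166+x/3.4-.35,100+y/3.4-.35)
for n,p,z in[("e1",(387,205),44),("e2",(380,235),44),("e3",(362,258),44),("e4",(340,271),44),("e5",(320,275),44),("knob",(245,96),92.5),("tip",(318,474),43),("tipL",(286,440),43),("tipR",(352,440),43),("lugface",(230,481),38),("guide fr",(300,408),52),("gR",(405,370),52),("gL",(208,370),52),("slotL",(272,520),38),("slotR",(379,520),38),("slotback",(320,545),38),("stop",(160,500),38)]: print(n,fix(ray(c,I(*p),z/1e3)))
print(shift(F(84,115,140),A))
E
```

```text
e1 [65. 98. 44.]
e2 [59.1 99.5 44. ]
e3 [ 54.5 103.2  44. ]
e4 [ 52.  107.7  44. ]
e5 [ 51.2 111.8  44. ]
knob [ 84.5 114.5  92.5]
tip [  9.5 114.   43. ]
tipL [ 16.8 120.4  43. ]
tipR [ 16.9 106.6  43. ]
lugface [  6.5 133.9  38. ]
guide fr [ 25.6 115.5  52. ]
gR [33.3 94.3 52. ]
gL [ 33.3 133.5  52. ]
slotL [ -2.2 125.3  38. ]
slotR [ -2.1 102.1  38. ]
slotback [ -7.9 115.1  38. ]
stop [  2.2 149.4  38. ]
[[7.22, -4.39, 1.05], 0.002]
```

```bash
python3 - <<'E'
from h import *
w=np.load("w3.npz");c=(w['K'],w['d'],w['E'])
I=lambda x,y:(165+x/3.2-.35,55+y/3.2-.35)
for n,p,z in[("tip",(270,472),43),("guide",(260,462),52),("lugface",(195,524),38),("knob",(201,197),92.5),("plate near",(330,297),44)]: print(n,fix(ray(c,I(*p),z/1e3)))
g=cv2.imread("pics/w3.png").astype(int).sum(2)
for v in range(196,212): print(v,g[v,240:258:3].tolist(), fix(ray(c,(249,v),.043))[0])
E
```

```text
tip [ 22.1 113.1  43. ]
guide [ 26.  113.7  52. ]
lugface [  7.8 133.9  38. ]
knob [ 84.3 114.6  92.5]
plate near [64.2 96.9 44. ]
196 [519, 515, 511, 510, 513, 515] 27.0
197 [512, 512, 509, 511, 520, 514] 26.2
198 [503, 500, 502, 494, 500, 498] 25.4
199 [487, 486, 474, 474, 472, 464] 24.6
200 [462, 443, 439, 434, 439, 348] 23.8
201 [468, 457, 459, 451, 444, 326] 23.0
202 [431, 449, 455, 433, 428, 368] 22.2
203 [433, 420, 408, 402, 406, 418] 21.4
204 [437, 423, 429, 422, 429, 438] 20.6
205 [432, 434, 441, 435, 444, 441] 19.8
206 [431, 432, 438, 431, 443, 436] 19.0
207 [427, 433, 442, 437, 435, 443] 18.2
208 [436, 445, 441, 434, 440, 442] 17.4
209 [420, 417, 423, 422, 416, 429] 16.6
210 [296, 311, 267, 269, 274, 292] 15.8
211 [154, 146, 138, 137, 127, 161] 15.0
```

With the drawn-back reference, the tip has travelled about 12.7 of 14 mm, so roughly 0.2–0.35 rad is left. I'll grasp again and finish.

drive_tool:
  targets:
    - {"xyz": [3.6, -2.2, 0.5], "roll": 0, "claw": 1}
    - {"xyz": [7.1, -4.4, 1], "roll": 0, "claw": 1}
    - {"xyz": [7.1, -4.4, 1], "roll": 0, "claw": 1}
    - {"xyz": [7.1, -4.4, 5], "roll": 0, "claw": 1}
    - {"xyz": [7.1, -4.4, 8.9], "roll": 0, "claw": 1}

```text
t: 14.55
ee_pos: [0.6071, 0.1294, 0.0609]
tool_rot: [[0.993, 0.121, 0.004], [0.121, -0.993, 0.001], [0.004, -0.001, -1.0]]
ft_force: [0.1, -0.5, -0.5]
gripper_width: 0.997
grasp_force: 0.0
```

drive_tool:
  targets:
    - {"xyz": [0, 0, 0], "roll": 0, "claw": 1}
    - {"xyz": [0, 0, 0], "roll": 0, "claw": 0.3}
    - {"xyz": [0, 0, 0], "roll": 0, "claw": 0.3}
    - {"xyz": [0, 0, 0], "roll": 0, "claw": 0.3}
    - {"xyz": [0, 0, 0], "roll": 0, "claw": 0.3}

```text
t: 15.05
ee_pos: [0.6071, 0.1286, 0.0639]
tool_rot: [[0.993, 0.121, 0.004], [0.121, -0.993, 0.001], [0.004, -0.001, -1.0]]
ft_force: [-1.4, -0.1, 6.1]
gripper_width: 0.541
grasp_force: 61.1
```

```bash
python3 st.py
```

```text
15.05 [ 83.2 114.7  63.9] turn 6.28 [-1.4 -0.1  6.1] [0.035 0.14  0.017] q7 -1.73 0.043 0.5411257831125862 61.12376689910889
```

drive_tool:
  targets:
    - {"xyz": [0, 0, 0], "roll": 0.05, "claw": 0.3}
    - {"xyz": [0, 0, 0], "roll": 0.1, "claw": 0.3}

```text
t: 15.25
ee_pos: [0.607, 0.1287, 0.0639]
tool_rot: [[1.0, 0.021, 0.004], [0.021, -1.0, 0.001], [0.004, -0.001, -1.0]]
ft_force: [-0.6, 0.6, 7.4]
gripper_width: 0.551
grasp_force: 61.3
```

```bash
python3 st.py
```

```text
15.25 [ 83.2 114.8  63.9] turn 0.097 [-0.6  0.6  7.4] [-0.037  0.153  0.402] q7 -1.8 -0.069 0.5507563866165776 61.253145933151245
```

drive_tool:
  targets:
    - {"xyz": [0, 0, 0], "roll": 0.05, "claw": 0.3}
    - {"xyz": [0, 0, 0], "roll": 0.1, "claw": 0.3}

```text
t: 15.45
ee_pos: [0.607, 0.1288, 0.0639]
tool_rot: [[0.997, -0.078, 0.004], [-0.078, -0.997, 0.001], [0.004, -0.002, -1.0]]
ft_force: [-0.8, 0.6, 5.9]
gripper_width: 0.547
grasp_force: 61.3
```

```bash
python3 st.py
```

```text
15.45 [ 83.2 114.9  63.9] turn 0.197 [-0.8  0.6  5.9] [-0.062  0.117  0.381] q7 -1.86 -0.04 0.5471761955162846 61.293697357177734
```

drive_tool:
  targets:
    - {"xyz": [0, 0, 0], "roll": 0.03, "claw": 0.3}
    - {"xyz": [0, 0, 0], "roll": 0.06, "claw": 0.3}

```text
t: 15.65
ee_pos: [0.607, 0.1289, 0.0639]
tool_rot: [[0.991, -0.137, 0.004], [-0.137, -0.991, 0.001], [0.004, -0.002, -1.0]]
ft_force: [-0.5, 1.4, 6.5]
gripper_width: 0.549
grasp_force: 61.3
```

```bash
python3 st.py
```

```text
15.65 [ 83.2 115.   63.9] turn 0.256 [-0.5  1.4  6.5] [-0.034  0.201  0.389] q7 -1.9 -0.154 0.5494707568295268 61.300803422927856
```

drive_tool:
  targets:
    - {"xyz": [0, 0, 0], "roll": 0.03, "claw": 0.3}
    - {"xyz": [0, 0, 0], "roll": 0.06, "claw": 0.3}

```text
t: 15.85
ee_pos: [0.607, 0.129, 0.0639]
tool_rot: [[0.981, -0.196, 0.004], [-0.196, -0.981, 0.002], [0.004, -0.003, -1.0]]
ft_force: [-0.5, 2.1, 5.7]
gripper_width: 0.542
grasp_force: 61.3
```

```bash
python3 st.py
```

```text
15.85 [ 83.2 115.1  63.9] turn 0.316 [-0.5  2.1  5.7] [0.037 0.181 0.339] q7 -1.94 -0.138 0.5423839639491096 61.302287578582764
```

Torque is falling. I'll release and measure again.

drive_tool:
  targets:
    - {"xyz": [0, 0, 0], "roll": 0, "claw": 1}
    - {"xyz": [0, 0, 0], "roll": 0, "claw": 1}
    - {"xyz": [0, 0, 0], "roll": 0, "claw": 1}
    - {"xyz": [0, 0, -4], "roll": 0, "claw": 1}
    - {"xyz": [0, 0, -8.8], "roll": 0, "claw": 1}

```text
t: 16.35
ee_pos: [0.6034, 0.1274, 0.1482]
tool_rot: [[0.98, -0.197, -0.005], [-0.197, -0.98, -0.001], [-0.005, 0.003, -1.0]]
ft_force: [0.0, 0.4, 1.0]
gripper_width: 1.002
grasp_force: 0.0
```

```bash
python3 st.py; python3 -c "
from h import *
print(shift(F(8,70,150),A))"
```

```text
16.35 [ 79.5 113.9 148.2] turn 0.316 [0.  0.4 1. ] [ 0.001 -0.06   0.025] q7 -1.95 0.065 1.0020740544607034 0.0
[[-5.43, 6.4, -0.14], -0.316]
```

drive_tool:
  targets:
    - {"xyz": [-2.7, 3.3, 0], "roll": -0.13, "claw": 1}
    - {"xyz": [-5.5, 6.5, 0], "roll": -0.26, "claw": 1}
    - {"xyz": [-5.5, 6.5, 0], "roll": -0.32, "claw": 1}
    - {"xyz": [-5.5, 6.5, 0], "roll": -0.32, "claw": 1}
    - {"xyz": [-5.5, 6.5, 0], "roll": -0.32, "claw": 1}

```text
t: 16.85
ee_pos: [0.5398, 0.0757, 0.1495]
tool_rot: [[0.993, 0.12, 0.002], [0.12, -0.993, 0.001], [0.002, -0.001, -1.0]]
ft_force: [0.9, -0.0, 1.2]
gripper_width: 1.002
grasp_force: 0.0
```

```bash
cat > m.py <<'E'
from h import *
import sys
n=sys.argv[1]
if len(sys.argv)>2:
    c=cal("wrist");im=vision.get_image("wrist")[:,:,::-1];cv2.imwrite(f"pics/{n}.png",im);np.savez(n+".npz",K=c[0],d=c[1],E=c[2])
w=np.load(n+".npz");c=(w['K'],w['d'],w['E']);g=cv2.imread(f"pics/{n}.png").astype(np.float32).sum(2)
def prof(a,b,z,N):
    t=np.linspace(0,1,N);uv=proj(c,np.array([F(*(np.array(a)*(1-s)+np.array(b)*s),z) for s in t])).astype(np.float32)
    return cv2.remap(g,uv[:,:1],uv[:,1:],1)[:,0]
for y in(112,115,118):   # tip edge: last crossing of 300 going to -x
    p=prof((15,y),(0,y),43,151);print("tip",y,15-np.argmax(p<300)*.1)
p=prof((75,115),(45,115),44,61);print("axial 75..45 step .5",p[::2].astype(int).tolist())
for x in(62,60,58,56,54): print("y 120..90",x,prof((x,120),(x,90),44,31).astype(int).tolist())
E
python3 m.py w6; echo; python3 m.py w7 new
```

```text
tip 112 8.3
tip 115 8.399999999999999
tip 118 8.399999999999999
axial 75..45 step .5 [105, 102, 104, 89, 107, 101, 97, 105, 89, 92, 96, 102, 97, 95, 95, 94, 66, 126, 357, 508, 523, 525, 524, 506, 441, 471, 496, 532, 560, 563, 518]
y 120..90 62 [102, 95, 107, 103, 92, 95, 95, 101, 97, 98, 87, 72, 70, 82, 131, 181, 263, 341, 360, 356, 297, 295, 391, 413, 416, 418, 416, 414, 414, 417, 413]
y 120..90 60 [102, 96, 98, 98, 92, 94, 92, 88, 72, 64, 83, 155, 293, 432, 536, 538, 535, 511, 410, 335, 295, 373, 417, 413, 417, 417, 416, 417, 419, 416, 416]
y 120..90 58 [87, 76, 77, 101, 155, 126, 149, 216, 313, 436, 502, 528, 530, 530, 527, 530, 531, 521, 449, 340, 491, 571, 540, 413, 399, 400, 398, 397, 399, 397, 398]
y 120..90 56 [295, 365, 480, 494, 524, 508, 524, 524, 527, 527, 527, 523, 526, 523, 527, 522, 503, 416, 457, 564, 578, 580, 578, 557, 555, 488, 396, 388, 392, 384, 392]
y 120..90 54 [561, 537, 525, 523, 524, 525, 524, 523, 527, 523, 522, 520, 523, 527, 515, 444, 337, 366, 392, 395, 392, 395, 395, 394, 397, 398, 394, 389, 394, 391, 389]

tip 112 9.0
tip 115 9.0
tip 118 9.399999999999
[... 291 characters left out ...]
, 416, 414, 421, 417, 416, 421, 418]
y 120..90 60 [94, 95, 98, 94, 89, 94, 74, 58, 53, 56, 145, 254, 383, 368, 312, 390, 419, 416, 417, 417, 415, 418, 419, 423, 422, 422, 420, 419, 421, 421, 420]
y 120..90 58 [93, 89, 121, 120, 116, 158, 226, 368, 463, 494, 529, 494, 367, 373, 555, 566, 559, 521, 413, 402, 399, 404, 400, 401, 398, 398, 404, 404, 400, 396, 395]
y 120..90 56 [467, 496, 523, 508, 520, 526, 531, 530, 534, 501, 379, 381, 526, 583, 585, 583, 585, 578, 578, 560, 440, 386, 390, 393, 392, 388, 389, 395, 389, 390, 388]
y 120..90 54 [528, 523, 520, 521, 519, 522, 519, 488, 416, 365, 388, 395, 394, 401, 397, 400, 396, 398, 397, 400, 394, 386, 392, 396, 396, 389, 388, 391, 392, 388, 409]
```

The tip went back about 0.6 mm (apparent x 8.4 to 9.0), and the nose's edge has moved 6.5 mm past centre. So I passed the peak by about 0.27 rad. I'll turn back by that amount.

```bash
python3 -c "
from h import *
print(shift(F(84,115,140),A-.3))"
```

```text
[[7.39, -4.45, 0.95], 0.303]
```

drive_tool:
  targets:
    - {"xyz": [3.6, -2.2, 0.5], "roll": 0.13, "claw": 1}
    - {"xyz": [7.3, -4.4, 0.9], "roll": 0.26, "claw": 1}
    - {"xyz": [7.3, -4.4, 0.9], "roll": 0.3, "claw": 1}
    - {"xyz": [7.3, -4.4, 5], "roll": 0.3, "claw": 1}
    - {"xyz": [7.3, -4.4, 8.8], "roll": 0.3, "claw": 1}

```text
t: 17.4
ee_pos: [0.6073, 0.1291, 0.0608]
tool_rot: [[0.984, -0.176, 0.004], [-0.176, -0.984, 0.001], [0.003, -0.001, -1.0]]
ft_force: [-0.0, -0.8, -1.7]
gripper_width: 0.998
grasp_force: 0.0
```

drive_tool:
  targets:
    - {"xyz": [0, 0, 0], "roll": 0, "claw": 1}
    - {"xyz": [0, 0, 0], "roll": 0, "claw": 0.3}
    - {"xyz": [0, 0, 0], "roll": 0, "claw": 0.3}
    - {"xyz": [0, 0, 0], "roll": 0, "claw": 0.3}
    - {"xyz": [0, 0, 0], "roll": 0, "claw": 0.3}

```text
t: 17.9
ee_pos: [0.6077, 0.1289, 0.0641]
tool_rot: [[0.984, -0.177, 0.005], [-0.177, -0.984, 0.002], [0.005, -0.003, -1.0]]
ft_force: [-1.4, 1.6, 5.2]
gripper_width: 0.544
grasp_force: 61.0
```

```bash
python3 st.py
```

```text
17.9 [ 83.9 114.9  64.1] turn 0.296 [-1.4  1.6  5.2] [ 0.324  0.068 -0.028] q7 -1.92 0.042 0.5438169536954454 61.04948401451111
```

drive_tool:
  targets:
    - {"xyz": [0, 0, 0], "roll": -0.1, "claw": 0.3}
    - {"xyz": [0, 0, 0], "roll": -0.2, "claw": 0.3}
    - {"xyz": [0, 0, 0], "roll": -0.27, "claw": 0.3}
    - {"xyz": [0, 0, 0], "roll": -0.27, "claw": 0.3}

```text
t: 18.3
ee_pos: [0.6077, 0.1288, 0.0641]
tool_rot: [[0.996, 0.093, 0.005], [0.093, -0.996, 0.002], [0.005, -0.002, -1.0]]
ft_force: [-0.1, 1.9, 6.7]
gripper_width: 0.546
grasp_force: 61.4
```

```bash
python3 st.py
```

```text
18.3 [ 83.9 114.8  64.1] turn 0.025 [-0.1  1.9  6.7] [0.345 0.15  0.395] q7 -1.74 -0.191 0.5457581793933768 61.40557050704956
```

drive_tool:
  targets:
    - {"xyz": [0, 0, 0], "roll": 0, "claw": 1}
    - {"xyz": [0, 0, 0], "roll": 0, "claw": 1}
    - {"xyz": [0, 0, 0], "roll": 0, "claw": 1}
    - {"xyz": [0, 0, -4], "roll": 0, "claw": 1}
    - {"xyz": [0, 0, -8.8], "roll": 0, "claw": 1}

```text
t: 18.8
ee_pos: [0.6038, 0.127, 0.1481]
tool_rot: [[0.996, 0.091, -0.006], [0.091, -0.996, -0.002], [-0.006, 0.001, -1.0]]
ft_force: [1.4, 0.9, 0.0]
gripper_width: 1.003
grasp_force: 0.0
```

```bash
python3 st.py; python3 -c "
from h import *
print(shift(F(8,70,150),A))"
```

```text
18.8 [ 79.8 113.5 148.1] turn 0.027 [1.4 0.9 0. ] [ 0.004 -0.067  0.018] q7 -1.74 -0.009 1.0032866774780553 0.0
[[-7.06, 4.54, -0.14], -0.027]
```

drive_tool:
  targets:
    - {"xyz": [-3.5, 2.2, 0], "roll": -0.03, "claw": 1}
    - {"xyz": [-7, 4.5, 0], "roll": -0.03, "claw": 1}
    - {"xyz": [-7, 4.5, 0], "roll": -0.03, "claw": 1}
    - {"xyz": [-7, 4.5, 0], "roll": -0.03, "claw": 1}
    - {"xyz": [-7, 4.5, 0], "roll": -0.03, "claw": 1}

```text
t: 19.3
ee_pos: [0.5414, 0.0772, 0.1494]
tool_rot: [[0.993, 0.122, 0.002], [0.122, -0.993, 0.001], [0.002, -0.001, -1.0]]
ft_force: [-0.0, 0.2, 0.5]
gripper_width: 0.999
grasp_force: 0.0
```

```bash
python3 m.py w8 new
```

```text
tip 112 8.3
tip 115 8.5
tip 118 8.8
axial 75..45 step .5 [95, 97, 112, 103, 109, 98, 95, 96, 101, 96, 98, 112, 101, 102, 105, 102, 86, 92, 269, 498, 524, 523, 527, 516, 440, 466, 500, 519, 516, 476, 459]
y 120..90 62 [98, 97, 90, 94, 100, 102, 102, 93, 90, 92, 93, 68, 62, 67, 80, 132, 269, 362, 365, 327, 292, 387, 418, 417, 418, 415, 416, 417, 414, 415, 415]
y 120..90 60 [96, 102, 108, 96, 99, 102, 94, 86, 83, 61, 79, 147, 277, 415, 493, 572, 646, 587, 398, 296, 375, 415, 420, 419, 418, 415, 417, 413, 419, 419, 419]
y 120..90 58 [95, 82, 84, 97, 77, 92, 128, 176, 295, 444, 510, 524, 532, 532, 536, 531, 530, 450, 346, 478, 590, 595, 560, 418, 399, 400, 399, 398, 400, 399, 398]
y 120..90 56 [297, 423, 507, 507, 458, 498, 517, 523, 526, 528, 529, 531, 529, 526, 524, 502, 432, 445, 556, 588, 587, 589, 586, 580, 574, 500, 396, 391, 394, 393, 393]
y 120..90 54 [533, 525, 525, 523, 524, 523, 522, 522, 526, 525, 530, 528, 526, 513, 443, 353, 376, 393, 391, 408, 408, 409, 406, 402, 404, 390, 391, 395, 393, 395, 388]
```

The tip is back at its furthest reach (8.4), and the nose is within about 0.06 rad of the bolt line, which costs less than 0.05 mm of travel. The arm is clear, so I'm handing in.

```bash
python3 -c "
from rig import manip
print(manip.close_job())"
```

```text
the job is handed in; nothing more can be done
None
```

The job is handed in at about 19 s: the carriage is home against the stop, and the cam is set by camera to within about 0.06 rad of its high point (after overshooting and turning back 0.27 rad anticlockwise), with the bolt measured fully out in the slot to within about 1 mm and the arm clear.

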